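# Turn the parts carousel's cover to the green compartment

### The arm

A 6-joint arm with a two-finger parallel gripper is mounted at the origin on the work surface. World frame = base frame: x ahead of the robot, y to its left, z up, the work surface at z = 0. Lengths are in m, angles in degrees, forces in N, time in s.
With the tool pointing down it reaches from about 0.3 to 0.75 m from the base axis. Payload 8.5 kg.
Tool frame: the origin (TCP) lies midway between the tips of the shut fingers; the grasp point (between the pads) lies 19 mm behind it (env.grip_depth is the distance from the TCP to the grasp point, in m); y points along the fingers, x is the direction in which the jaws open and shut, and the axes are right-handed (so a half turn about y gives the same grasp; the last joint's range is limited). The gripper opens to 85 mm and grips with 20 to 120 N. Pads are 22 mm wide; open, the fingers measure 114 mm over their backs; the gripper's body (76 mm by 85 mm) begins 54 mm behind the grasp point. The pads swing forward as they close: fully open they stand 13 mm farther back than shut.
Start: joints at [-79.028, 21.807, 74.336, -0, 83.858, -12.336], TCP at [0.218, -0.505, 0.231] pointing down, gripper open.
Joint ranges: [-178.18, 178.18], [-50.72, 133.34], [12.68, 142.11], [-81.47, 261.47], [9.98, 163.14], [-165.26, 165.26]. Speed limits (degrees/s): [136.94, 136.94, 180, 180, 180, 180].

### API

Orientations are given as a 3x3 rotation matrix whose columns are the frame's x, y, z axes.
In Python, from rig import env gives the robot as it stands.
- The arm moves only by the shell command python3 -m inch 'ROWS' [FORCE]. ROWS is JSON, a list that holds one entry, the list of rows, each a list of 7 numbers: the gripper command: -1 is shut, 1 is fully open, values between are in proportion, then the shift along the world's x, y, z in cm, then the turn, a rotation vector about the world's x, y, z in degrees. In form: [[[grip, dx, dy, dz, rx, ry, rz], ...]]. A call has 1 to 20 rows; each row is the pose to reach, as a shift and turn from the pose commanded when the call began; what a row does not reach only later rows make up. A row lasts 1/8 s, in which the tool goes at most 62.5 mm and 10.7 degrees, less where a joint would pass 70% of its speed; a pose out of reach is approached as far as the arm can. A call with a gripper value outside its range is refused whole. The fingers move at their own pace and stop on an object; FORCE is the grip in N (left out, the last holds). Time passes only in rows, so rows that repeat a pose let the fingers close. It gives the time, the measured TCP pose, the force and the opening at its end, in the units of the state.
- env.observe(): the state, without advancing time (a new reading comes with each control period).
- env.get_image(name): name is "scene" or "top" or "wrist"; returns a dict with "frame" (400x640x3 uint8, red, green, blue), "mtx" (3x3 intrinsics, pixels), "distortion" ([k1, k2, p1, p2, k3] as OpenCV has them; the pictures are not rectified), "rvec" (rotation vector, rad) and "tvec" (3), from world to camera coordinates, as OpenCV has them. Camera axes: x right, y down, z forward; pixel columns grow to the right and rows downward; lengths in m; the calibration is good to about 2 mm. A picture is of the moment at which its call begins. There is no depth.
- env.close_job(): hands the job in, once; it reports no verdict.
The state is a dict: "time_s": time; "q": joint angles; "qvel": joint speeds; "joint_efforts": joint torques, N m; "position": TCP position; "tool_rot": TCP orientation; "ft_force": force on the tool from outside, world axes, zero at the start; "wrist_torque": the same for the moment, N m; "grip_width": finger opening in m.
Only numpy, scipy, OpenCV 4.12 (cv2) and the standard library are available. Lean on these libraries where they do the work, as an engineer would, in place of code of your own. Each camera call takes 0.05 s, during which the arm holds its last target.

### The job

The round parts carousel on the repair bench has a spring-loaded dial cover: it is locked in a notch until it is pressed down, and then it can be turned. Turn the cover until its opening, with the red pointer, is at the compartment with the green marker (the marker is only roughly placed, so feel for the notch), and let it spring fully back up so that it is locked there. Do not force it, and leave the screwdriver, the spool and the heat sink where they are.

Things in the scene. Friction and masses are not known exactly. Their poses are not given: they have to be found in the camera images.
- carousel: Round grey tub, 320 mm across, fixed to the bench; origin at the centre of its underside, z up. Its flat rim is 28 mm wide, top 70 mm above the bench. A white dial cover (258 mm across, 6 mm thick) lies inside the rim and turns about the tub's vertical centre line; its flat top is 78 mm above the bench when up. A non-turning brass cap (40 mm across) stands 10 mm above the cover at the centre
- cover_press (a joint): How far the cover is pressed down, m: 0 = fully up and locked in a notch, end stop 0.0085. Pressed anywhere by 0.0065 or more it is free to turn. About 7 N starts it, 15 N at the end stop; over 60 N counts as forcing it. Let go between notches it stays about 0.0065 down, rubbing lightly, and can be pushed round with a few N without pressing
- cover (a joint): Turn of the cover, rad, counter-clockwise from above positive; 0 = at the blank sector, as it starts. The other five notches, one at each compartment, are unevenly spaced, 50 to 70 deg apart; end stops -3.5 and +3.5. Turned unpressed into a notch (within about 3 deg) it springs up by itself, locks, and stops hard against further pushing
- pointer (a point): Red pointer mark on the edge of the cover, in the middle of its opening's outer side, 124.5 mm from the carousel's centre line, on the cover's top face. The opening spans 20 deg either side of it, 46 to 121 mm from the centre
- opening (a point): Middle of the cover's opening, 85 mm from the centre line, at the height of the cover's top face
- rib_left (a point): Top middle of a black upright radial rib on the cover, for pushing: 46 mm long (67 to 113 mm from the centre line), 12 mm thick, 22 mm tall above the cover; it stands 90 deg counter-clockwise from the opening. This point is 90 mm from the centre line and 100 mm above the bench when the cover is up
- rib_back (a point): The same kind of rib, 180 deg from the opening
- rib_right (a point): The same kind of rib, 90 deg clockwise from the opening
- marker_green: Green disc, 24 mm across, 5 mm thick, fixed on the rim 146 mm from the carousel's centre, stuck on by hand at the wanted compartment: its bearing is up to 7 deg (either way) off the true notch, which must be found by feel. Origin at the centre of its underside. The other compartments have yellow, orange, black and red discs
- screwdriver_mid (a point): Screwdriver lying on the bench, a point of its shaft near the middle of its length. A bystander to leave alone.
- spool_mid (a point): Solder spool with black flanges, 64 mm across, 60 mm tall, standing; point at its centre. A bystander to leave alone.
- heatsink: Finned aluminium heat sink, 90 x 60 x 34 mm, fins up; origin at the centre of its underside. A bystander to leave alone.

How it is judged:
By the outcome, as a careful person would: the job done as asked, in the order asked, and still so for the second after the job is handed in, with the robot touching nothing.
It also fails if it takes over 45 s, if anything falls off the work surface, if the arm or the gripper's body presses on something with over 40 N, if the wrist force passes 120 N, or if a joint passes its speed limit or range.

## Working session

There is one attempt and no reset: what is moved stays moved. The work goes in short steps, Python scripts to look and compute and a shell command to move; the robot and the scene stay as the last step left them, time stands still between calls to the robot, and variables do not carry over. Pictures are saved under pics/ and viewed, and the job is handed in when it is done.

```bash
mkdir -p pics; ls; python3 - <<'E'
from rig import env
import cv2
for n in ("scene","top","wrist"):
    im=env.get_image(n); cv2.imwrite(f"pics/{n}0.png",im["frame"][:,:,::-1])
    print(n,im["mtx"].tolist(),im["distortion"],im["rvec"],im["tvec"])
print(env.observe())
E
```

```text
pics
scene [[436.9993966491656, 0.0, 318.5159391762444], [0.0, 436.9993966491656, 197.35921917108325], [0.0, 0.0, 1.0]] [0.01949167 0.         0.         0.         0.        ] [ 1.43277644  2.19935391 -0.80029454] [ 0.23578235 -0.32552493  1.50545713]
top [[484.7593268994732, 0.0, 316.8190642230919], [0.0, 484.7593268994732, 200.07924820829913], [0.0, 0.0, 1.0]] [-0.01575653  0.          0.          0.          0.        ] [ 2.15594069 -2.16669753  0.16402982] [-0.01329512  0.57498188  1.52491504]
wrist [[320.1967945047838, 0.0, 322.5440256641249], [0.0, 320.1967945047838, 210.78367975450007], [0.0, 0.0, 1.0]] [-0.05624701  0.          0.          0.          0.        ] [-2.40456522  1.58260967  0.24422574] [-0.54882259 -0.03962128  0.3791088 ]
{'time_s': 0.15, 'q': array([-7.90260979e+01,  2.18345541e+01,  7.43705378e+01, -1.65946016e-05,
        8.38597062e+01, -1.23354602e+01]), 'qvel': array([ 0.0717265 , -0.11805131, -0.12823783,  0.0106921 , -0.0965526 ,
       -0.01692651]), 'joint_efforts': array([ 1.56403039e-03, -4.48624063e+01, -2.31345069e+01, -1.89248040e-04,
        3.76664961e-03,  6.17343147e-06]), 'position': array([ 0.21759142, -0.50489431,  0.23085579]), 'tool_rot': array([[ 3.95695483e-01, -2.15570384e-04,  9.18381750e-01],
       [-9.18381110e-01,  1.11020404e-03,  3.95695468e-01],
       [-1.10489135e-03, -9.99999360e-01,  2.41326953e-04]]), 'ft_force': array([ 0.46394318, -0.71938827, -0.50177861]), 'wrist_torque': array([-0.04419528,  0.01588815,  0.00433537]), 'grip_width': 0.08559612226211016}
```

View pics/scene0.png

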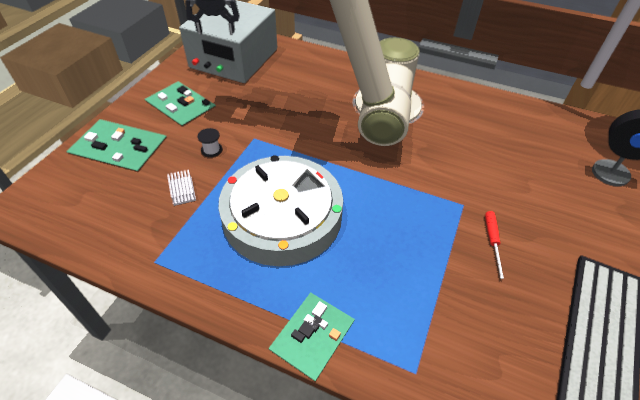

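View pics/top0.png

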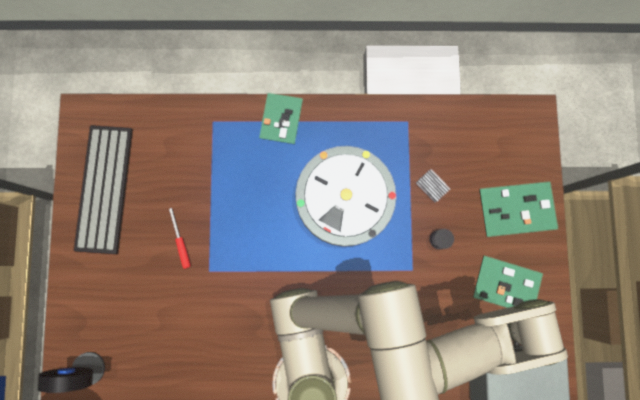

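View pics/wrist0.png

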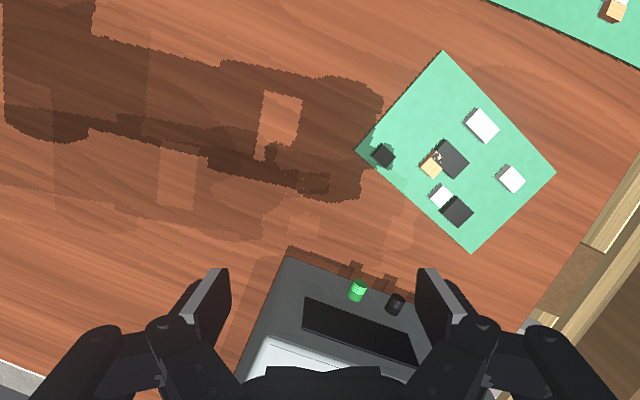

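The top view shows the carousel at about (346,195), its pointer at about (327,230) and the green marker at about (300,203). The spool is at (442,239) and the heat sink at (433,185), both right of the tub. I'll enlarge the carousel.

```bash
python3 - <<'E'
import cv2
a=cv2.imread("pics/top0.png")[140:252,290:402]
cv2.imwrite("pics/topc.png",cv2.resize(a,(560,560),interpolation=cv2.INTER_CUBIC))
a=cv2.imread("pics/scene0.png")[145:265,210:350]
cv2.imwrite("pics/scenec.png",cv2.resize(a,(700,600),interpolation=cv2.INTER_CUBIC))
E
```

```text
(no output)
```

View pics/topc.png

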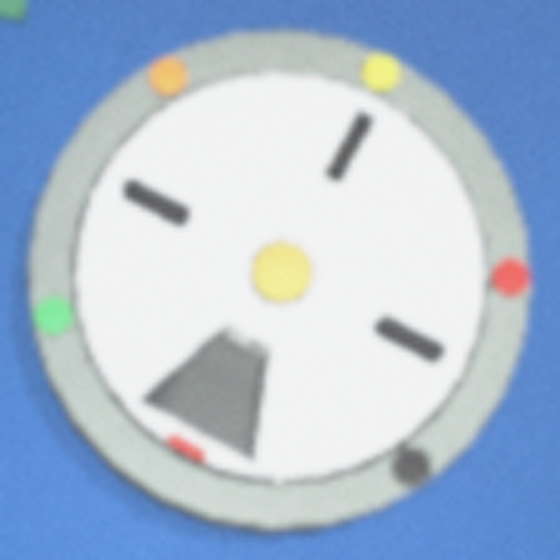

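View pics/scenec.png

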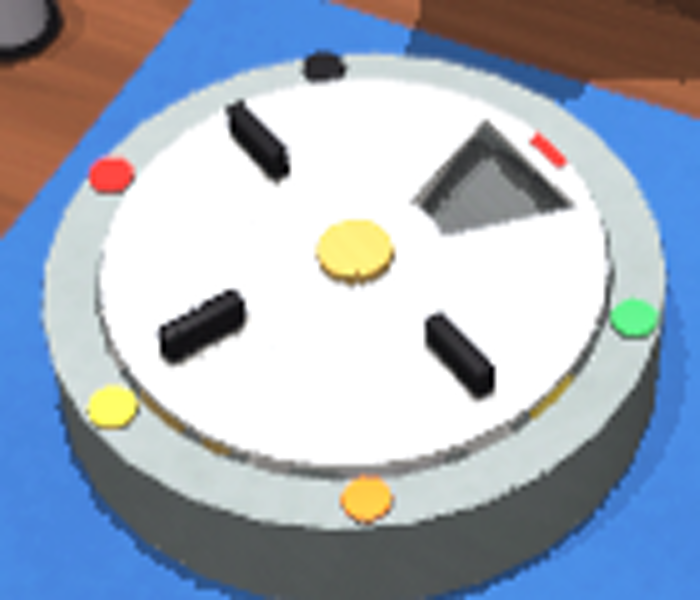

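In the top crop I read the cap at (282,271), the pointer at (186,449), green at (53,315), and the rib tops at (156,202), (350,146) and (409,339). The crop scale is 5 with offset (290,140).

```bash
cat > h.py <<'E'
import numpy as np, cv2
from rig import env
def ray(im,uv,z):
    n=cv2.undistortPoints(np.array([[uv]],float),im["mtx"],np.array(im["distortion"])).ravel()
    R=cv2.Rodrigues(np.array(im["rvec"],float))[0]; t=np.array(im["tvec"]).ravel()
    c=-R.T@t; d=R.T@np.r_[n,1]
    return c+d*(z-c[2])/d[2]
def uv(im,p):
    return cv2.projectPoints(np.array([p],float),np.array(im["rvec"],float),np.array(im["tvec"],float),im["mtx"],np.array(im["distortion"]))[0].ravel()
E
python3 - <<'E'
from h import *
im=env.get_image("top"); sc=env.get_image("scene")
def P(i,x,y,z,s=5,o=(290,140)): return ray(i,((x+.5)/s-.5+o[0],(y+.5)/s-.5+o[1]),z)
for i,o,d in ((im,(290,140),dict(cap=(282,271,.088),pointer=(186,449,.078),green=(53,315,.075),ribL=(409,339,.1),ribB=(350,146,.1),ribR=(156,202,.1),yel=(380,72,.075),red=(510,277,.075),blk=(411,465,.075),org=(168,75,.075))),
 (sc,(210,145),dict(cap=(355,244,.088),pointer=(549,149,.078),green=(634,316,.075),ribL=(256,133,.1),ribB=(199,312,.1),ribR=(460,343,.1)))):
  c=P(i,*d["cap"],o=o)
  for k,v in d.items():
    p=P(i,*v,o=o); r=p-c
    print(k,p.round(4),"r",np.hypot(*r[:2]).round(4),"ang",np.degrees(np.arctan2(r[1],r[0])).round(1))
# scene rim top center check: ellipse
E
```

```text
cap [ 0.5878 -0.1067  0.088 ] r 0.0 ang 0.0
pointer [ 0.4772 -0.046   0.078 ] r 0.1261 ang 151.2
green [0.5622 0.0369 0.075 ] r 0.1458 ang 100.1
ribL [ 0.5432 -0.1839  0.1   ] r 0.0892 ang -120.0
ribB [ 0.6649 -0.1495  0.1   ] r 0.0882 ang -29.0
ribR [ 0.6297 -0.0278  0.1   ] r 0.0894 ang 62.0
yel [ 0.718  -0.1723  0.075 ] r 0.1458 ang -26.7
red [ 0.5853 -0.2521  0.075 ] r 0.1455 ang -91.0
blk [ 0.4667 -0.1868  0.075 ] r 0.1451 ang -146.5
org [ 0.7163 -0.0367  0.075 ] r 0.1463 ang 28.6
cap [ 0.5882 -0.1085  0.088 ] r 0.0 ang 0.0
pointer [ 0.4774 -0.0488  0.078 ] r 0.1259 ang 151.7
green [0.5636 0.0352 0.075 ] r 0.1458 ang 99.7
ribL [ 0.5497 -0.1851  0.1   ] r 0.0857 ang -116.7
ribB [ 0.6679 -0.1526  0.1   ] r 0.0911 ang -28.9
ribR [ 0.6333 -0.0286  0.1   ] r 0.0917 ang 60.6
```

The centre is at about (0.588, -0.1075) and the radii agree with those given. The pointer is at 151° and green at 100°, so the cover turns about 51° clockwise (±7°), to the next notch. I'll push rib_left (bearing -119°) from its counter-clockwise side with shut fingers, starting near (0.563, -0.196).

```bash
python3 -m inch '[[[-1,6,5.4,0,0,0,10],[-1,12,10.7,0,0,0,20],[-1,17,15.2,0,0,0,30],[-1,22,19.7,0,0,0,40],[-1,27,24,0,0,0,50],[-1,31,27.5,0,0,0,60],[-1,34.5,30.85,0,0,0,70],[-1,34.5,30.85,0,0,0,80],[-1,34.5,30.85,-2,0,0,90],[-1,34.5,30.85,-4,0,0,100],[-1,34.5,30.85,-6,0,0,110],[-1,34.5,30.85,-8,0,0,119],[-1,34.5,30.85,-10,0,0,128],[-1,34.5,30.85,-12,0,0,128],[-1,34.5,30.85,-12,0,0,128],[-1,34.5,30.85,-12,0,0,128]]]'
python3 - <<'E'
from h import *
o=env.observe(); print(o["position"],o["tool_rot"].round(3).tolist(),o["ft_force"],o["grip_width"],o["q"].round(1))
for n in("scene","top"):
    im=env.get_image(n);f=im["frame"][:,:,::-1]
    f=f[110:270,200:360] if n=="scene" else f[130:260,280:410]
    cv2.imwrite(f"pics/{n}1.png",cv2.resize(f,(560,560)))
E
```

```text
time_s: 2.25
position: [0.563, -0.1968, 0.1121]
tool_rot: [[0.48, 0.001, -0.877], [0.877, -0.001, 0.48], [-0.0, -1.0, -0.001]]
ft_force: [1.2, 0.0, -0.1]
grip_width: -0.0001
[ 0.56295936 -0.19677454  0.11211746] [[0.48, 0.001, -0.877], [0.877, -0.001, 0.48], [-0.0, -1.0, -0.001]] [ 1.24079896  0.01690735 -0.09106417] -8.556924371257022e-05 [-30.6  32.4  77.   -0.   70.5 -91.9]
```

View pics/scene1.png

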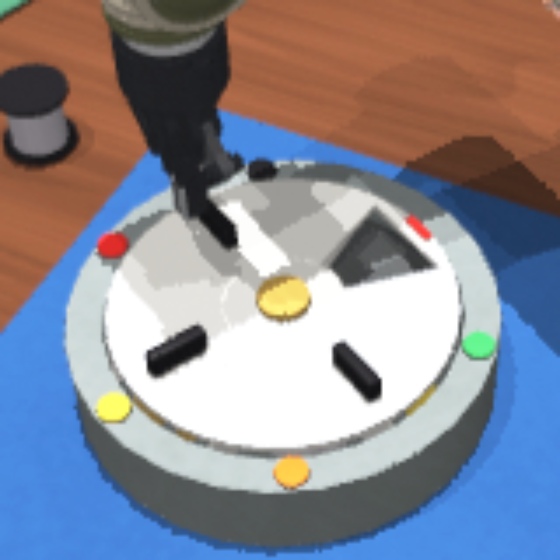

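View pics/top1.png

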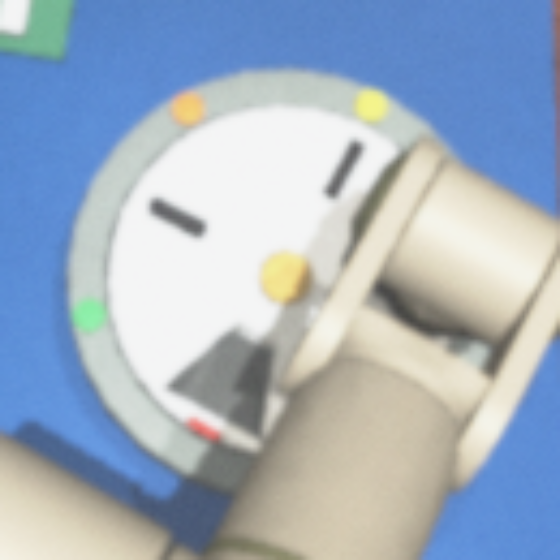

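The fingertip stands just on the counter-clockwise side (left in the scene view) of rib_left. I'll widen the gap by 3 mm and descend to just above the cover, then press in small steps.

```bash
python3 -m inch '[[[-1,0.3,-0.15,0,0,0,0],[-1,0.3,-0.15,-1,0,0,0],[-1,0.3,-0.15,-2,0,0,0],[-1,0.3,-0.15,-2.8,0,0,0],[-1,0.3,-0.15,-3.2,0,0,0],[-1,0.3,-0.15,-3.2,0,0,0]]]'; python3 -m inch '[[[-1,0,0,-0.2,0,0,0],[-1,0,0,-0.4,0,0,0],[-1,0,0,-0.4,0,0,0]]]';python3 -m inch '[[[-1,0,0,-0.2,0,0,0],[-1,0,0,-0.4,0,0,0],[-1,0,0,-0.4,0,0,0]]]'
```

```text
time_s: 3.1
position: [0.5655, -0.1981, 0.079]
tool_rot: [[0.48, -0.0, -0.877], [0.877, 0.0, 0.48], [-0.0, -1.0, 0.0]]
ft_force: [0.3, -0.4, 0.1]
grip_width: -0.0001
time_s: 3.48
position: [0.5662, -0.1984, 0.0765]
tool_rot: [[0.48, 0.002, -0.877], [0.877, -0.001, 0.48], [-0.0, -1.0, -0.002]]
ft_force: [-1.8, 0.8, 8.1]
grip_width: 0.0002
time_s: 3.85
position: [0.5664, -0.1986, 0.073]
tool_rot: [[0.48, 0.003, -0.877], [0.877, -0.002, 0.48], [-0.0, -1.0, -0.003]]
ft_force: [-1.7, 1.7, 11.2]
grip_width: -0.0001
```

Contact came at about z 0.078 as expected, and the cover is now pressed about 5 mm. I'll work out the arc shifts about the centre.

```bash
python3 -m inch '[[[-1,0,0,-0.2,0,0,0],[-1,0,0,-0.25,0,0,0],[-1,0,0,-0.25,0,0,0]]]'; python3 - <<'E'
import numpy as np
c=np.array([.588,-.1075])
a0=-103.4
for s in (0,20):
  p=lambda d:c+.0915*np.array([np.cos(np.radians(a0-d)),np.sin(np.radians(a0-d))])
  for d in range(0,69,4 if s else 4):
    if not s: print(d,((p(d)-p(0))*100).round(2))
E
```

```text
time_s: 4.22
position: [0.5666, -0.1986, 0.071]
tool_rot: [[0.48, 0.004, -0.877], [0.877, -0.002, 0.48], [-0.0, -1.0, -0.004]]
ft_force: [-1.7, -0.3, 12.3]
grip_width: 0.0001
0 [0. 0.]
4 [-0.62  0.17]
8 [-1.22  0.38]
12 [-1.8   0.64]
16 [-2.37  0.93]
20 [-2.92  1.26]
24 [-3.44  1.63]
28 [-3.93  2.04]
32 [-4.39  2.48]
36 [-4.83  2.95]
40 [-5.23  3.45]
44 [-5.59  3.97]
48 [-5.91  4.52]
52 [-6.2   5.09]
56 [-6.44  5.68]
60 [-6.65  6.29]
64 [-6.81  6.9 ]
68 [-6.93  7.53]
```

```bash
python3 -m inch '[[[-1,0,0,-0.1,0,0,0],[-1,0,0,-0.15,0,0,0],[-1,-0.3,0.08,-0.15,0,0,-2],[-1,-0.62,0.17,-0.15,0,0,-4],[-1,-0.92,0.27,-0.15,0,0,-6],[-1,-1.22,0.38,-0.15,0,0,-8],[-1,-1.22,0.38,-0.15,0,0,-8]]]'
```

```text
time_s: 5.1
position: [0.5547, -0.1948, 0.0698]
tool_rot: [[0.598, 0.005, -0.802], [0.802, -0.002, 0.598], [0.001, -1.0, -0.005]]
ft_force: [-0.5, 1.6, 13.6]
grip_width: 0.0
```

```bash
python3 -m inch '[[[-1,-0.29,0.12,0,0,0,-2],[-1,-0.58,0.26,0,0,0,-4],[-1,-0.87,0.4,0,0,0,-6],[-1,-1.15,0.55,0,0,0,-8],[-1,-1.43,0.71,0,0,0,-10],[-1,-1.7,0.88,0,0,0,-12],[-1,-1.7,0.88,0,0,0,-12]]]'
python3 - <<'E'
from h import *
im=env.get_image("scene");f=im["frame"][:,:,::-1][110:270,200:360]
cv2.imwrite("pics/scene2.png",cv2.resize(f,(560,560)))
E
```

```text
time_s: 5.98
position: [0.5379, -0.1859, 0.0697]
tool_rot: [[0.751, 0.005, -0.66], [0.66, -0.002, 0.751], [0.002, -1.0, -0.005]]
ft_force: [0.4, 1.6, 13.6]
grip_width: 0.0002
```

View pics/scene2.png

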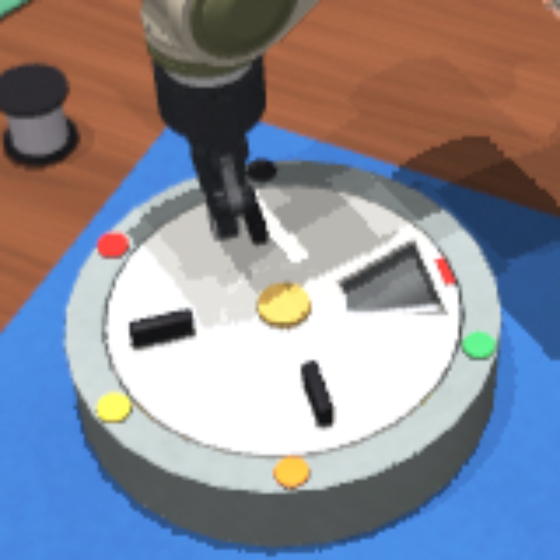

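The cover has turned about 20° and moves freely. Next I lift the finger 13 mm, clear of the cover but still beside the rib, and push on without pressing.

```bash
python3 -m inch '[[[-1,0,0,0.7,0,0,0],[-1,0,0,1.35,0,0,0],[-1,0,0,1.35,0,0,0],[-1,-0.26,0.18,1.35,0,0,-2],[-1,-0.52,0.37,1.35,0,0,-4],[-1,-0.77,0.57,1.35,0,0,-6],[-1,-1.01,0.78,1.35,0,0,-8],[-1,-1.25,1.0,1.35,0,0,-10],[-1,-1.47,1.22,1.35,0,0,-12],[-1,-1.47,1.22,1.35,0,0,-12]]]'
python3 - <<'E'
from h import *
im=env.get_image("scene");f=im["frame"][:,:,::-1][110:270,200:360]
cv2.imwrite("pics/scene3.png",cv2.resize(f,(560,560)))
E
```

```text
time_s: 7.28
position: [0.5216, -0.1732, 0.0807]
tool_rot: [[0.872, -0.0, -0.489], [0.489, 0.0, 0.872], [0.0, -1.0, 0.0]]
ft_force: [1.7, -1.0, -0.9]
grip_width: -0.0
```

View pics/scene3.png

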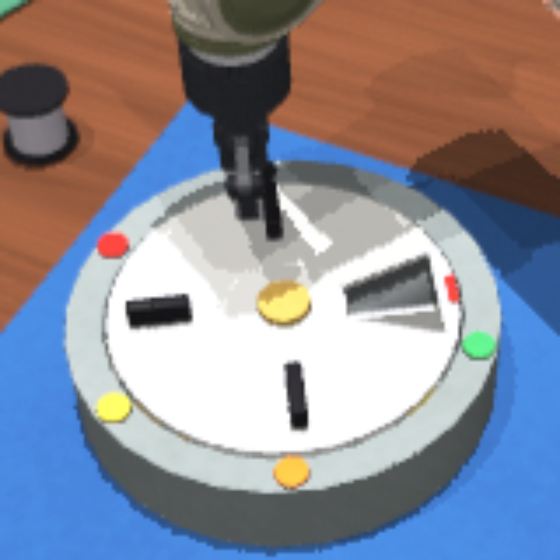

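The pointer has moved to about crop (452,290), roughly 27° turned, which leaves about 24±7°. I'll push on, then slow down to feel for the notch.

```bash
python3 -m inch '[[[-1,-0.22,0.23,0.2,0,0,-2],[-1,-0.44,0.47,0.2,0,0,-4],[-1,-0.64,0.72,0.2,0,0,-6],[-1,-0.84,0.97,0.2,0,0,-8],[-1,-1.02,1.23,0.2,0,0,-10],[-1,-1.2,1.49,0.2,0,0,-12],[-1,-1.28,1.62,0.2,0,0,-13],[-1,-1.36,1.76,0.2,0,0,-14],[-1,-1.36,1.76,0.2,0,0,-14]]]'
python3 -m inch '[[[-1,-0.08,0.14,0,0,0,-1],[-1,-0.16,0.28,0,0,0,-2],[-1,-0.16,0.28,0,0,0,-2]]]'
```

```text
time_s: 8.45
position: [0.5083, -0.1558, 0.083]
tool_rot: [[0.965, 0.001, -0.263], [0.263, -0.0, 0.965], [0.0, -1.0, -0.0]]
ft_force: [2.1, -2.7, -1.2]
grip_width: 0.0002
time_s: 8.82
position: [0.5064, -0.1526, 0.0829]
tool_rot: [[0.973, -0.0, -0.23], [0.23, 0.0, 0.973], [-0.0, -1.0, 0.0]]
ft_force: [2.2, -1.5, -0.2]
grip_width: 0.0002
```

```bash
for i in 1; do python3 -m inch '[[[-1,-0.07,0.14,0,0,0,-1],[-1,-0.15,0.28,0,0,0,-2],[-1,-0.15,0.28,0,0,0,-2]]]'; python3 -m inch '[[[-1,-0.07,0.14,0,0,0,-1],[-1,-0.14,0.29,0,0,0,-2],[-1,-0.14,0.29,0,0,0,-2]]]'; done
python3 - <<'E'
from h import *
for n in("scene","top"):
    im=env.get_image(n);f=im["frame"][:,:,::-1]
    f=f[110:270,200:360] if n=="scene" else f[130:260,280:410]
    cv2.imwrite(f"pics/{n}4.png",cv2.resize(f,(560,560)))
E
```

```text
time_s: 9.2
position: [0.5049, -0.1498, 0.0828]
tool_rot: [[0.981, -0.0, -0.196], [0.196, 0.0, 0.981], [0.0, -1.0, 0.0]]
ft_force: [2.3, -2.2, 0.4]
grip_width: -0.0002
time_s: 9.57
position: [0.5034, -0.1469, 0.0828]
tool_rot: [[0.987, -0.0, -0.161], [0.161, 0.001, 0.987], [-0.0, -1.0, 0.001]]
ft_force: [1.2, -1.3, 0.1]
grip_width: -0.0
```

View pics/scene4.png

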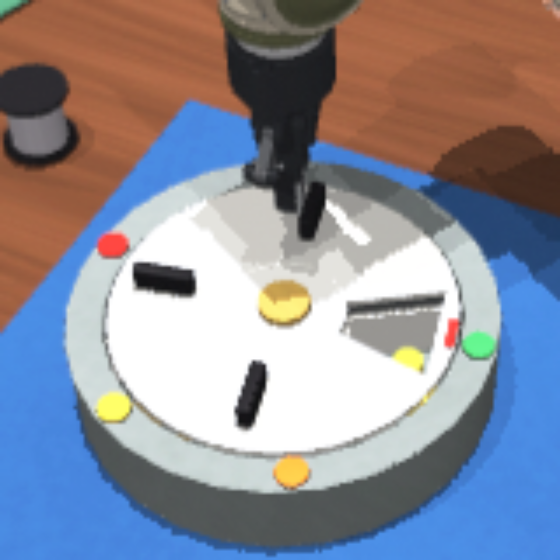

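View pics/top4.png

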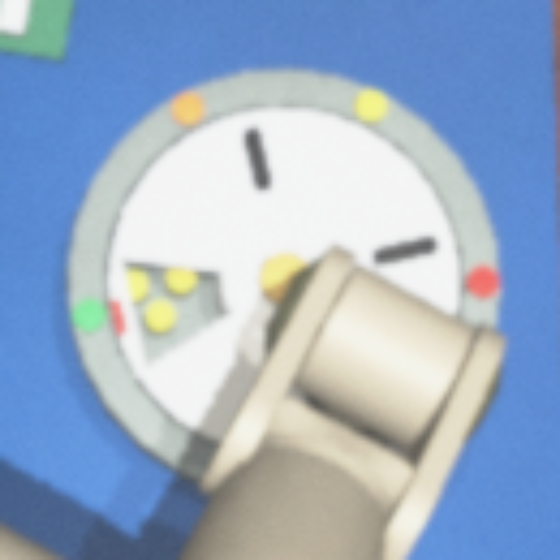

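The pointer is now within a couple of degrees of green and the cover is still down (top crop: pointer (117,317), green (90,314)). I'll continue slowly.

```bash
M='x'; python3 -m inch '[[[-1,-0.06,0.15,0,0,0,-1],[-1,-0.06,0.15,0,0,0,-1]]]'; python3 -m inch '[[[-1,-0.06,0.15,0,0,0,-1],[-1,-0.06,0.15,0,0,0,-1]]]';python3 -m inch '[[[-1,-0.06,0.15,0,0,0,-1],[-1,-0.06,0.15,0,0,0,-1]]]'
python3 - <<'E'
from h import *
im=env.get_image("scene");f=im["frame"][:,:,::-1][110:270,200:360]
cv2.imwrite("pics/scene5.png",cv2.resize(f,(560,560)))
E
```

```text
time_s: 9.93
position: [0.5028, -0.1456, 0.0828]
tool_rot: [[0.99, -0.0, -0.144], [0.144, 0.0, 0.99], [-0.0, -1.0, 0.0]]
ft_force: [0.4, -2.5, 0.2]
grip_width: -0.0001
time_s: 10.18
position: [0.502, -0.1436, 0.0827]
tool_rot: [[0.992, -0.001, -0.127], [0.127, 0.001, 0.992], [-0.001, -1.0, 0.001]]
ft_force: [-0.7, -0.5, 0.5]
grip_width: 0.0
time_s: 10.42
position: [0.5015, -0.1422, 0.0827]
tool_rot: [[0.994, -0.001, -0.11], [0.11, 0.001, 0.994], [-0.001, -1.0, 0.001]]
ft_force: [0.4, 0.7, -0.8]
grip_width: -0.0002
```

View pics/scene5.png

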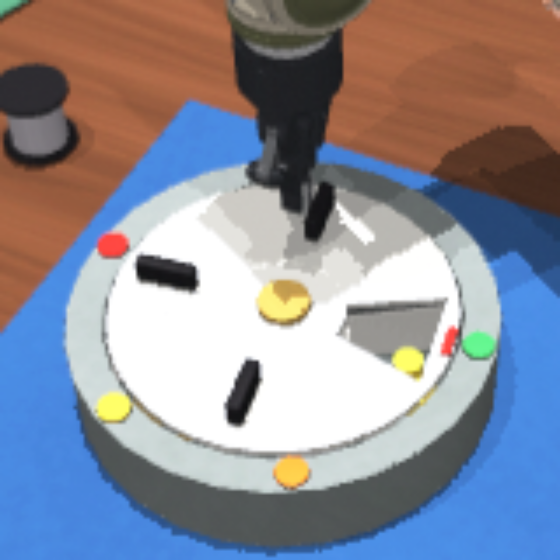

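The force has dropped to about zero, so the cover may have sprung into the notch and away from the finger. Two more 1° steps should show whether it stops hard.

```bash
python3 -m inch '[[[-1,-0.05,0.15,0,0,0,-1],[-1,-0.05,0.15,0,0,0,-1]]]'; python3 -m inch '[[[-1,-0.05,0.15,0,0,0,-1],[-1,-0.05,0.15,0,0,0,-1]]]'
python3 - <<'E'
from h import *
im=env.get_image("scene");f=im["frame"][:,:,::-1][110:270,200:360]
cv2.imwrite("pics/scene6.png",cv2.resize(f,(560,560)))
E
```

```text
time_s: 10.72
position: [0.5012, -0.141, 0.0828]
tool_rot: [[0.996, -0.0, -0.092], [0.092, 0.0, 0.996], [-0.0, -1.0, 0.0]]
ft_force: [-0.5, -0.1, 0.6]
grip_width: 0.0001
time_s: 10.98
position: [0.5008, -0.1396, 0.0828]
tool_rot: [[0.997, -0.0, -0.075], [0.075, 0.0, 0.997], [-0.0, -1.0, 0.0]]
ft_force: [0.6, -0.1, -0.0]
grip_width: 0.0002
```

View pics/scene6.png

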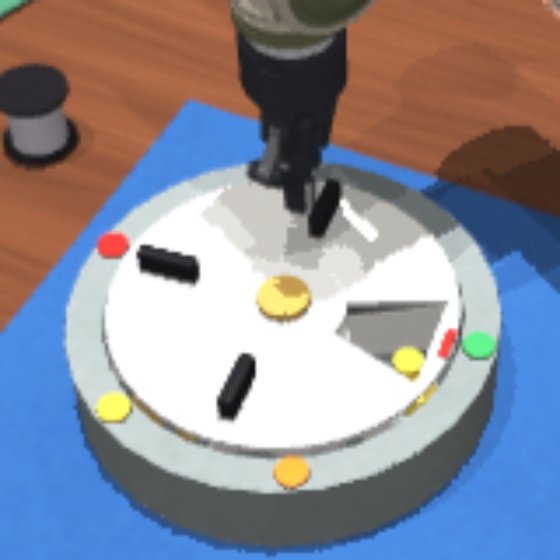

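The cover has risen: the front edge gap and the coloured band show again, and the side load is zero. I'll feel gently for the hard stop.

```bash
python3 -m inch '[[[-1,-0.04,0.15,0,0,0,-1],[-1,-0.04,0.15,0,0,0,-1],[-1,-0.04,0.15,0,0,0,-1]]]'; python3 -m inch '[[[-1,-0.03,0.15,0,0,0,-1],[-1,-0.03,0.15,0,0,0,-1]]]'
python3 - <<'E'
from h import *
im=env.get_image("scene");f=im["frame"][:,:,::-1][110:270,200:360]
cv2.imwrite("pics/scene7.png",cv2.resize(f,(560,560)))
E
```

```text
time_s: 11.4
position: [0.5004, -0.1382, 0.0828]
tool_rot: [[0.998, 0.0, -0.058], [0.058, -0.0, 0.998], [0.0, -1.0, -0.0]]
ft_force: [0.1, 0.0, -0.5]
grip_width: -0.0002
time_s: 11.65
position: [0.5001, -0.1366, 0.0828]
tool_rot: [[0.999, -0.0, -0.04], [0.04, -0.0, 0.999], [-0.0, -1.0, -0.0]]
ft_force: [-0.5, -0.1, -0.5]
grip_width: 0.0001
```

View pics/scene7.png

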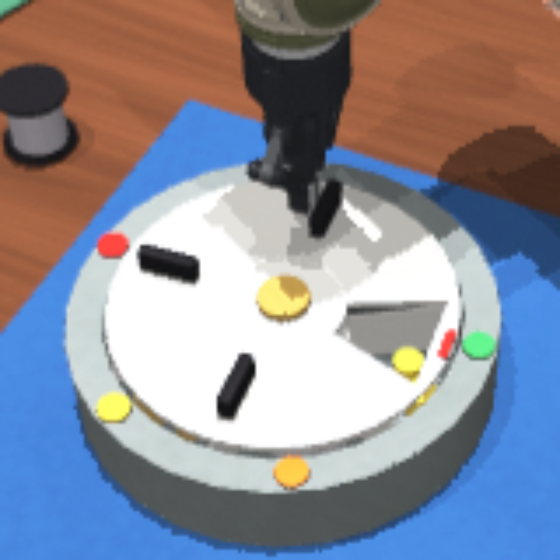

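The cover has not moved while the finger closed the gap. One or two more small steps should touch the rib and confirm the lock.

```bash
python3 -m inch '[[[-1,-0.02,0.15,0,0,0,0],[-1,-0.02,0.15,0,0,0,0]]]'; python3 -m inch '[[[-1,-0.01,0.1,0,0,0,0],[-1,-0.01,0.1,0,0,0,0]]]'
```

```text
time_s: 11.95
position: [0.4999, -0.1351, 0.0828]
tool_rot: [[0.999, -0.0, -0.04], [0.04, 0.0, 0.999], [-0.0, -1.0, 0.0]]
ft_force: [-0.5, 0.6, -0.6]
grip_width: -0.0001
time_s: 12.2
position: [0.4998, -0.1341, 0.0828]
tool_rot: [[0.999, -0.0, -0.04], [0.04, 0.0, 0.999], [-0.0, -1.0, 0.0]]
ft_force: [0.2, -0.1, 0.4]
grip_width: -0.0001
```

```bash
python3 -m inch '[[[-1,0,0.1,0,0,0,0],[-1,0,0.1,0,0,0,0]]]'; python3 -m inch '[[[-1,0,0.1,0,0,0,0],[-1,0,0.1,0,0,0,0]]]'
python3 - <<'E'
from h import *
im=env.get_image("scene");f=im["frame"][:,:,::-1][110:270,200:360]
cv2.imwrite("pics/scene8.png",cv2.resize(f,(560,560)))
E
```

```text
time_s: 12.45
position: [0.4998, -0.1331, 0.0828]
tool_rot: [[0.999, -0.0, -0.04], [0.04, 0.0, 0.999], [-0.0, -1.0, 0.0]]
ft_force: [0.4, -0.6, -0.6]
grip_width: 0.0001
time_s: 12.7
position: [0.4998, -0.1321, 0.0828]
tool_rot: [[0.999, 0.0, -0.04], [0.04, 0.0, 0.999], [0.0, -1.0, 0.0]]
ft_force: [-0.6, -0.8, -1.3]
grip_width: 0.0
```

View pics/scene8.png

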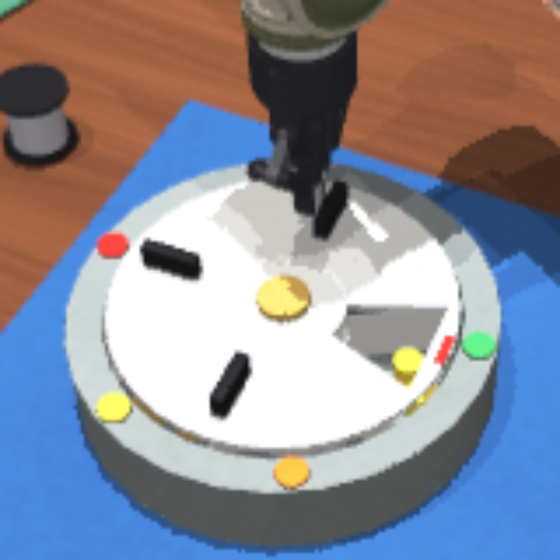

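Comparing with the previous picture, the cover turned slightly more (pointer (448,344)→(445,350)), so there is some play. I'll carry on in 1 mm steps until it stops.

```bash
python3 -m inch '[[[-1,0,0.1,0,0,0,0],[-1,0,0.1,0,0,0,0]]]'; python3 -m inch '[[[-1,0,0.1,0,0,0,0],[-1,0,0.1,0,0,0,0]]]'
python3 - <<'E'
from h import *
for n in("scene","top"):
    im=env.get_image(n);f=im["frame"][:,:,::-1]
    f=f[110:270,200:360] if n=="scene" else f[140:252,290:402]
    cv2.imwrite(f"pics/{n}9.png",cv2.resize(f,(560,560),interpolation=cv2.INTER_CUBIC))
E
```

```text
time_s: 13.0
position: [0.4998, -0.1311, 0.0828]
tool_rot: [[0.999, -0.0, -0.04], [0.04, 0.0, 0.999], [-0.0, -1.0, 0.0]]
ft_force: [-0.6, 0.3, -0.4]
grip_width: 0.0003
time_s: 13.25
position: [0.4997, -0.1303, 0.0828]
tool_rot: [[0.999, -0.0, -0.04], [0.04, -0.0, 0.999], [-0.0, -1.0, -0.0]]
ft_force: [-1.1, -3.1, -0.1]
grip_width: -0.0002
```

View pics/scene9.png

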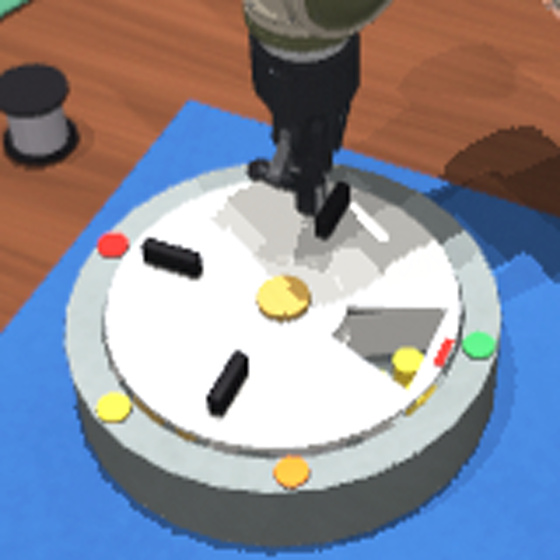

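View pics/top9.png

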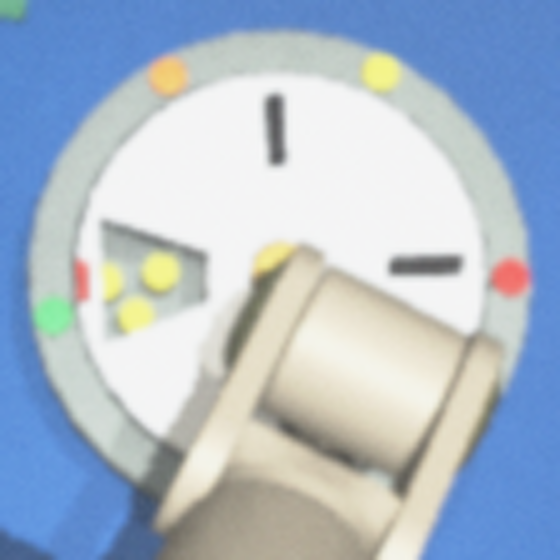

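```bash
python3 - <<'E'
from h import *
im=env.get_image("top"); sc=env.get_image("scene")
c=np.array([.588,-.1075])
def P(i,x,y,z,s,o): return ray(i,((x+.5)/s-.5+o[0],(y+.5)/s-.5+o[1]),z)
for dz in (0,.0065):
  for k,i,v,s,o in (("ptr",im,(81,281,.078),5,(290,140)),("ribR",im,(276,130,.1),5,(290,140)),("ribB",im,(426,265,.1),5,(290,140)),("ptr_s",sc,(444,353,.078),3.5,(200,110)),("ribB_s",sc,(173,253,.1),3.5,(200,110)),("ribR_s",sc,(228,378,.1),3.5,(200,110))):
    r=P(i,v[0],v[1],v[2]-dz,s,o)[:2]-c
    print(dz,k,np.hypot(*r).round(4),np.degrees(np.arctan2(r[1],r[0])).round(1))
E
python3 -m inch '[[[-1,0,0.1,0,0,0,0],[-1,0,0.1,0,0,0,0]]]'
```

```text
0 ptr 0.1268 92.1
0 ribR 0.0873 2.8
0 ribB 0.088 -89.0
0 ptr_s 0.1243 91.8
0 ribB_s 0.087 -84.9
0 ribR_s 0.0938 2.7
0.0065 ptr 0.1268 91.7
0.0065 ribR 0.0887 2.4
0.0065 ribB 0.089 -88.4
0.0065 ptr_s 0.1227 94.1
0.0065 ribB_s 0.0902 -88.3
0.0065 ribR_s 0.0894 1.0
time_s: 13.7
position: [0.4996, -0.1297, 0.0828]
tool_rot: [[0.999, -0.0, -0.04], [0.04, -0.001, 0.999], [-0.001, -1.0, -0.001]]
ft_force: [-2.7, -5.8, -1.0]
grip_width: 0.0002
```

The force is now rising for less motion (5.8 N for the last 0.6 mm), which is the stop. I'll back off a little and see where the cover settles.

```bash
python3 -m inch '[[[-1,0.02,-0.3,0,0,0,0],[-1,0.05,-0.8,0,0,0,0],[-1,0.05,-0.8,0,0,0,0]]]'
python3 - <<'E'
from h import *
for n in("scene","top"):
    im=env.get_image(n);f=im["frame"][:,:,::-1]
    f=f[110:270,200:360] if n=="scene" else f[140:252,290:402]
    cv2.imwrite(f"pics/{n}10.png",cv2.resize(f,(560,560),interpolation=cv2.INTER_CUBIC))
a=np.hstack([cv2.imread("pics/scene1.png")[380:560,60:520],cv2.imread("pics/scene10.png")[380:560,60:520]])
b=np.hstack([cv2.imread("pics/scene4.png")[380:560,60:520],cv2.imread("pics/scene7.png")[380:560,60:520]])
cv2.imwrite("pics/cmp.png",cv2.resize(np.vstack([a,b]),(800,320)))
E
```

```text
time_s: 14.08
position: [0.5005, -0.1374, 0.0828]
tool_rot: [[0.999, 0.0, -0.04], [0.04, 0.0, 0.999], [0.0, -1.0, 0.0]]
ft_force: [0.2, -0.6, -0.1]
grip_width: 0.0
```

View pics/scene10.png

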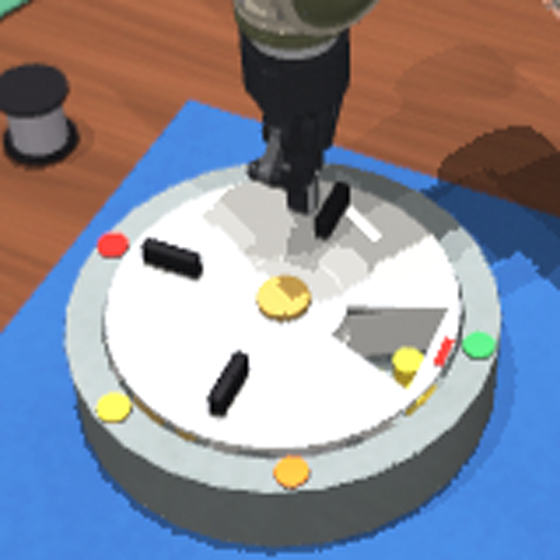

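View pics/top10.png

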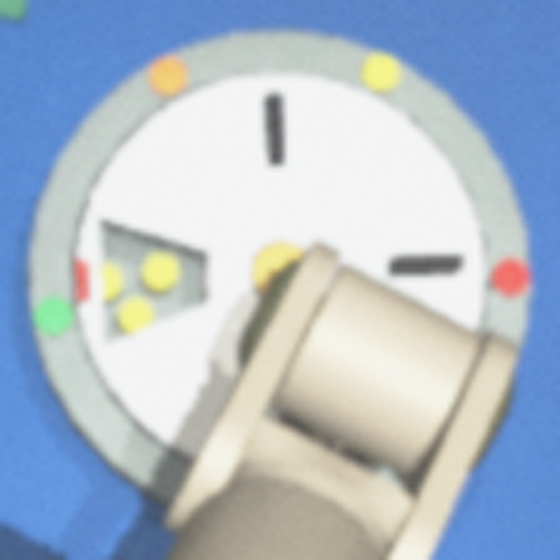

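View pics/cmp.png

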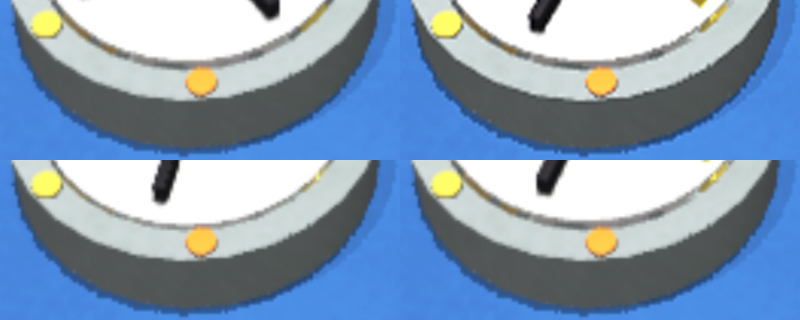

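The gap at the cover's front edge now matches the initial fully-up picture, unlike the pressed one. The cover has play though: it rose around 97° and stopped at 92°. I'll measure the extent of that play from the saved pictures.

```bash
python3 - <<'E'
from h import *
sc=env.get_image("scene")
c=np.array([.588,-.1075,.078])
# red pointer centroid in scene crops
for k in (1,2,3,4,5,6,7,8,9,10):
    a=cv2.imread(f"pics/scene{k}.png").astype(int)
    m=((a[...,2]>180)&(a[...,1]<110)&(a[...,0]<110)); m[:, :390]=0; m[:200]=0; m[400:]=0
    y,x=np.nonzero(m); x,y=x.mean(),y.mean()
    for z in ((.078,) if k in(1,6,7,8,9,10) else (.0715,)):
      r=ray(sc,((x+.5)/3.5-.5+200,(y+.5)/3.5-.5+110),z)-c
      print(k,z,x.round(1),y.round(1),np.hypot(*r[:2]).round(4),np.degrees(np.arctan2(r[1],r[0])).round(2))
E
```

```text
1 0.078 418.0 226.2 0.1248 152.45
2 0.0715 445.6 271.0 0.1241 131.61
3 0.0715 452.2 288.3 0.1244 123.34
4 0.0715 451.6 333.1 0.1234 103.19
5 0.0715 449.6 340.8 0.1234 99.77
6 0.078 447.2 343.2 0.1235 96.1
7 0.078 447.0 343.9 0.1235 95.8
8 0.078 444.4 349.9 0.1235 93.08
9 0.078 443.0 352.7 0.1235 91.78
10 0.078 443.1 352.0 0.1233 92.06
```

The cover was up from 96° through to the stop at 92°, so the notch centre is at about 94°. It now sits at the edge of its play, so I'll hop over the rib and nudge it back about 2° to sit centrally.

```bash
python3 -m inch '[[[-1,0,0,2,0,0,0],[-1,0,0,3.5,0,0,0],[-1,0,0,3.5,0,0,0],[-1,-0.2,2.5,3.5,0,0,-2],[-1,-0.2,5.0,3.5,0,0,-2],[-1,-0.2,5.0,3.5,0,0,-2],[-1,-0.2,5.0,2,0,0,-2],[-1,-0.2,5.0,0,0,0,-2],[-1,-0.2,5.0,0,0,0,-2],[-1,-0.2,4.6,0,0,0,-2],[-1,-0.2,4.3,0,0,0,-2],[-1,-0.2,4.3,0,0,0,-2]]]'
python3 -m inch '[[[-1,0,-0.1,0,0,0,0],[-1,0,-0.1,0,0,0,0]]]'
cat > ptr.py <<'E'
from h import *
import sys
sc=env.get_image("scene");c=np.array([.588,-.1075,.078])
f=cv2.resize(sc["frame"][:,:,::-1][110:270,200:360],(560,560)); cv2.imwrite(f"pics/scene{sys.argv[1]}.png",f)
a=f.astype(int)
m=((a[...,2]>180)&(a[...,1]<110)&(a[...,0]<110)); m[:, :390]=0; m[:200]=0; m[400:]=0
y,x=np.nonzero(m); x,y=x.mean(),y.mean()
r=ray(sc,((x+.5)/3.5-.5+200,(y+.5)/3.5-.5+110),.078)-c
print(x.round(1),y.round(1),np.degrees(np.arctan2(r[1],r[0])).round(2))
E
python3 ptr.py 11
```

```text
time_s: 15.72
position: [0.4985, -0.0946, 0.0833]
tool_rot: [[1.0, 0.001, -0.005], [0.005, -0.0, 1.0], [0.001, -1.0, -0.0]]
ft_force: [0.1, -0.0, -0.8]
grip_width: -0.0
time_s: 15.98
position: [0.4983, -0.0952, 0.0829]
tool_rot: [[1.0, 0.0, -0.005], [0.005, -0.0, 1.0], [0.0, -1.0, -0.0]]
ft_force: [-0.4, 0.3, 0.3]
grip_width: 0.0002
443.1 352.3 91.95
```

View pics/scene11.png

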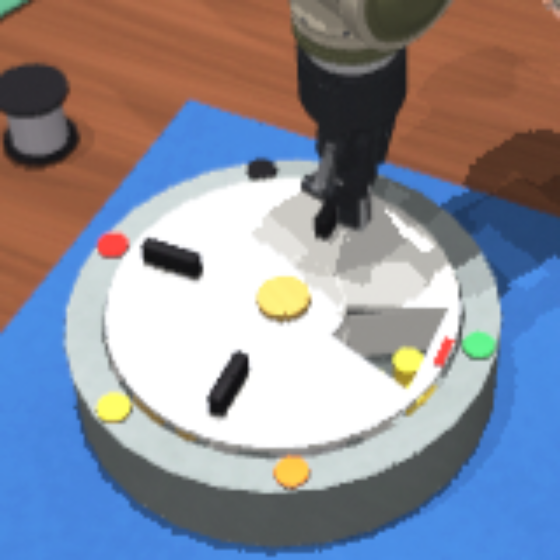

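The finger is now on the other side of the rib, about in contact, with the pointer still at (443,352). I'll nudge counter-clockwise.

```bash
python3 -m inch '[[[-1,0,-0.1,0,0,0,0],[-1,0,-0.2,0,0,0,0],[-1,0,-0.2,0,0,0,0]]]'
python3 ptr.py 12
python3 -m inch '[[[-1,0,-0.1,0,0,0,0],[-1,0,-0.1,0,0,0,0]]]'
python3 ptr.py 13
```

```text
time_s: 16.4
position: [0.4983, -0.0972, 0.0828]
tool_rot: [[1.0, 0.0, -0.005], [0.005, 0.0, 1.0], [0.0, -1.0, 0.0]]
ft_force: [-0.0, -0.0, 0.7]
grip_width: -0.0002
443.8 351.2 92.45
time_s: 16.7
position: [0.4983, -0.0982, 0.0828]
tool_rot: [[1.0, -0.0, -0.005], [0.005, 0.0, 1.0], [-0.0, -1.0, 0.0]]
ft_force: [0.2, 0.9, -0.1]
grip_width: 0.0
444.3 350.0 93.02
```

The cover moves freely within the notch. I'll go on to find the other stop so the centre is known.

```bash
python3 -m inch '[[[-1,0,-0.1,0,0,0,0],[-1,0,-0.15,0,0,0,0],[-1,0,-0.15,0,0,0,0]]]'
python3 ptr.py 14
python3 -m inch '[[[-1,0,-0.1,0,0,0,0],[-1,0,-0.15,0,0,0,0],[-1,0,-0.15,0,0,0,0]]]'
python3 ptr.py 15
python3 -m inch '[[[-1,0,-0.1,0,0,0,0],[-1,0,-0.15,0,0,0,0],[-1,0,-0.15,0,0,0,0]]]'
python3 ptr.py 16
```

```text
time_s: 17.12
position: [0.4983, -0.0998, 0.0828]
tool_rot: [[1.0, -0.0, -0.005], [0.005, -0.0, 1.0], [-0.0, -1.0, -0.0]]
ft_force: [-0.7, 0.4, -0.9]
grip_width: 0.0002
445.7 346.8 94.48
time_s: 17.55
position: [0.4983, -0.1013, 0.0828]
tool_rot: [[1.0, 0.0, -0.005], [0.005, -0.0, 1.0], [0.0, -1.0, -0.0]]
ft_force: [0.1, 1.4, 0.1]
grip_width: 0.0002
446.6 344.7 95.41
time_s: 17.98
position: [0.4984, -0.1026, 0.0828]
tool_rot: [[1.0, 0.0, -0.005], [0.005, 0.0, 1.0], [0.0, -1.0, 0.0]]
ft_force: [0.6, 2.0, 0.4]
grip_width: 0.0002
447.6 342.3 96.52
```

```bash
python3 -m inch '[[[-1,0,-0.1,0,0,0,0],[-1,0,-0.1,0,0,0,0]]]'
python3 ptr.py 17
python3 -m inch '[[[-1,0,-0.1,0,0,0,0],[-1,0,-0.1,0,0,0,0]]]'
python3 ptr.py 18
```

```text
time_s: 18.27
position: [0.4984, -0.1034, 0.0829]
tool_rot: [[1.0, 0.0, -0.005], [0.005, 0.001, 1.0], [0.0, -1.0, 0.001]]
ft_force: [2.3, 4.8, 0.5]
grip_width: -0.0001
448.2 341.5 96.9
time_s: 18.58
position: [0.4985, -0.1039, 0.0829]
tool_rot: [[1.0, 0.001, -0.005], [0.005, 0.002, 1.0], [0.001, -1.0, 0.002]]
ft_force: [1.9, 7.2, 1.1]
grip_width: 0.0002
447.9 341.4 96.92
```

View pics/scene18.png

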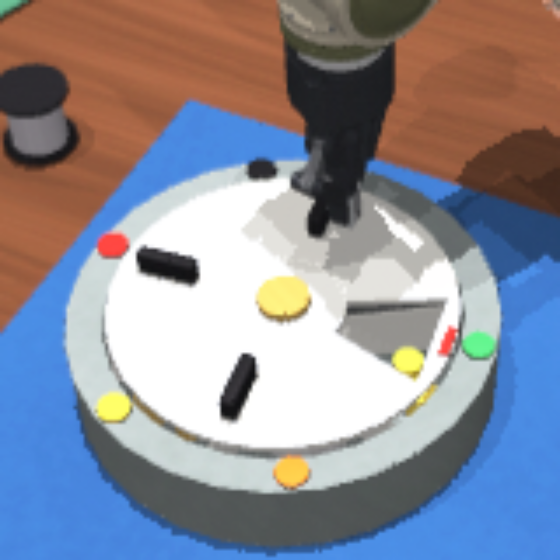

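It stops hard at 96.9° (7 N, no motion) and at 91.9° the other way, so it is locked and up, with the notch centre near 94.4°. I'll hop back and set it in the middle of its play.

```bash
python3 -m inch '[[[-1,0,0.6,0,0,0,0],[-1,0,0.6,2,0,0,0],[-1,0,0.6,3.5,0,0,0],[-1,0,0.6,3.5,0,0,0],[-1,0.2,-2,3.5,0,0,2],[-1,0.2,-4,3.5,0,0,2],[-1,0.2,-4,3.5,0,0,2],[-1,0.2,-4,1.5,0,0,2],[-1,0.2,-4,0,0,0,2],[-1,0.2,-4,0,0,0,2],[-1,0.2,-3.6,0,0,0,2],[-1,0.2,-3.3,0,0,0,2],[-1,0.2,-3.1,0,0,0,2],[-1,0.2,-3.1,0,0,0,2]]]'
python3 ptr.py 19
```

```text
time_s: 20.38
position: [0.5004, -0.1355, 0.0831]
tool_rot: [[0.999, 0.0, -0.04], [0.04, -0.0, 0.999], [0.0, -1.0, -0.0]]
ft_force: [0.9, -0.2, 0.2]
grip_width: 0.0001
446.4 345.4 95.13
```

Now 1 mm more, then back off and lift clear.

```bash
python3 -m inch '[[[-1,0,0.1,0,0,0,0],[-1,0,0.1,0,0,0,0],[-1,0,-0.4,0,0,0,0],[-1,0,-0.4,2,0,0,0],[-1,0,-0.4,6,0,0,0],[-1,0,-4,10,0,0,0],[-1,-2,-8,14,0,0,0],[-1,-5,-13,16,0,0,0],[-1,-8,-18,16,0,0,0],[-1,-8,-18,16,0,0,0],[-1,-8,-18,16,0,0,0]]]'
python3 ptr.py 20
python3 - <<'E'
from h import *
cv2.imwrite("pics/full_s.png",env.get_image("scene")["frame"][:,:,::-1]);cv2.imwrite("pics/full_t.png",env.get_image("top")["frame"][:,:,::-1])
a=np.vstack([cv2.imread("pics/scene1.png")[380:560,60:520],cv2.imread("pics/scene20.png")[380:560,60:520]])
cv2.imwrite("pics/cmp2.png",a)
E
```

```text
time_s: 21.8
position: [0.4203, -0.3155, 0.2426]
tool_rot: [[0.999, -0.0, -0.04], [0.04, 0.001, 0.999], [-0.0, -1.0, 0.001]]
ft_force: [-0.0, -0.2, -0.2]
grip_width: 0.0002
446.1 346.0 94.84
```

View pics/full_s.png

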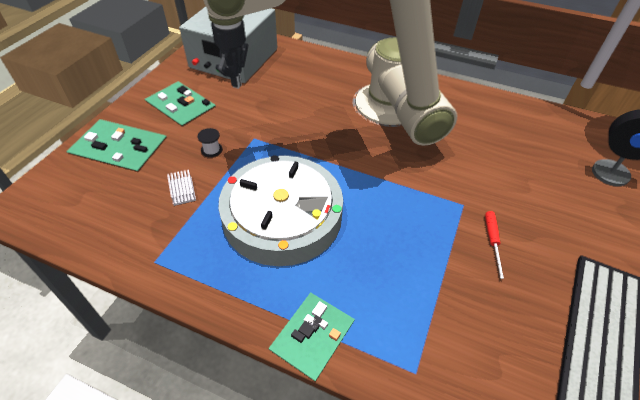

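View pics/full_t.png

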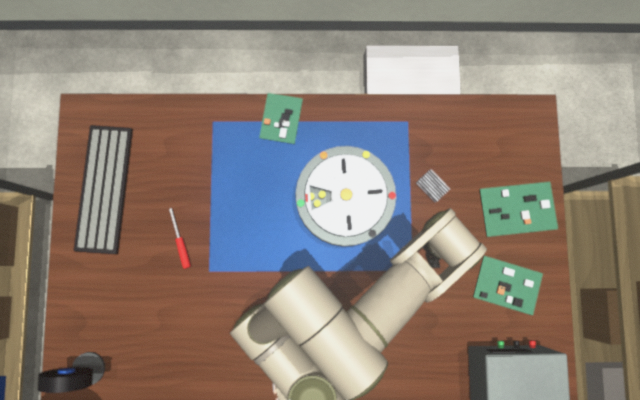

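View pics/cmp2.png

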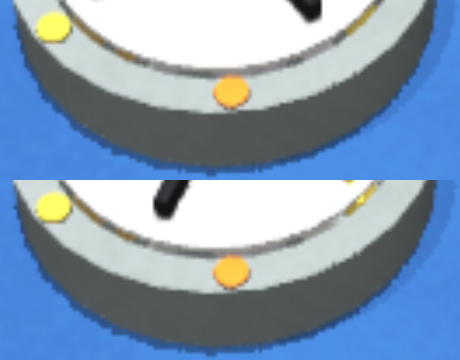

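The arm is clear. The pointer is beside green, the cover's edge gap is the same as at the start (fully up), and the screwdriver, spool and heat sink have not moved. I'll hand in.

```bash
python3 -c "
from rig import env
print(env.close_job())"
```

```text
the job is handed in; nothing more can be done
None
```

The cover's opening is at the green compartment, with the cover locked and fully up. I handed the job in after about 22 s.

- **Method:** I pressed the cover beside rib_left with about 13 N and turned it about 20° clockwise. I then lifted the finger off the cover and pushed the rib lightly until the cover sprang up.
- **Notch check:** Gentle probing met a stop both ways, at pointer bearings of about 92° and 97°, with 6–7 N at most. The notch therefore has about 5° of play, with its centre near 94.4°. I left the pointer at about 94.8°.
- **Marker offset:** The green marker measures about 100°, so the notch is about 5–6° off it, within the stated 7°.
- **Fully up:** The gap at the cover's edge looks the same as in the picture before I pressed it. That is a visual comparison; I had no height measurement.
- **Bystanders:** The screwdriver, spool and heat sink look unmoved in the last pictures, and the arm was clear of everything.
- **Disagreement:** Measured pointer bearings differed between the two cameras by up to about 1°. This is small compared with the play.

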